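Close a tea tin with its inner lid and take the outer lid off alone

TASK

Stand the open tea tin flat and square in the recess of the wooden stand and let go of it. Then pick up the two nested lids together by the wooden fin of the inner lid, which sticks up through the slot in the metal outer lid, lower them onto the tin until the inner lid is fully home in its mouth, and let go. Last, grip the outer lid alone by its two long sides and lift it straight off, leaving the inner lid seated and the tin in its stand; finish while still holding the outer lid roughly level, a good 10 cm above where it sat, and leave everything else on the worktop where it is.

Things in the scene. Friction and masses are not known exactly. Their poses are not given: they have to be found in the camera images.
- stand: Brown wooden stand, fixed to the worktop, 136 x 90 x 18 mm, long side along its x axis. A rectangular recess 96 x 50 mm (long side along x) is sunk 10 mm deep in the middle of its top; its floor is 8 mm above the worktop. Origin: centre of the underside.
- stand_pocket (a point): Centre of the floor of the stand's recess, axes as the stand's. The tin's origin comes here when it is seated (about 2 mm of play on every side).
- tin: Open rectangular tin of bare metal, loose, empty, 0.35 kg: 92 (x) x 46 (y) x 64 mm high, wall 3 mm, mouth 86 x 40 mm, bottom edges rounded by 4 mm. Grip it from above across its 46 mm width. Origin: centre of the underside, z up. The same after half a turn. It starts on one side of the stand, the lids on the other; which is left varies.
- tin_mouth (a point): Centre of the tin's mouth, level with its rim, 64 mm above the tin's origin.
- inner_lid: Pale wooden inner lid, loose, 0.12 kg. From below: plug 82 x 36 x 10 mm, lower edges rounded by 4 mm, which starts standing on the worktop; flange 92 (x) x 46 (y) x 4 mm; upright fin 40 (x) x 14 (y) mm, its top 42 mm above the origin. Origin: centre of the plug's underside. Home, its flange lies on the tin's rim, origin 54 mm above the tin's, plug with 2 mm of play all round.
- fin_top (a point): Centre of the top of the inner lid's fin, 42 mm above the inner lid's origin. With the outer lid on, the fin stands out 24 mm above the outer lid.
- outer_lid: Bare metal outer lid, loose, 0.09 kg: 104 (x) x 58 (y) x 16 mm; 4 mm top with a 46 x 20 mm slot, 2.5 mm skirt. Lies on the inner lid's flange, fin through the slot (3 mm play); the inner lid lifted by the fin carries it. Origin: centre of the skirt's lower edge, 2 mm above the inner lid's origin when nested. On the tin the skirt overlaps the rim by 8 mm, gap 3.5 mm. Grip from above across 58 mm.
- mug: Mug, about 90 mm high; a bystander, loose, to be left alone. Origin: centre of its underside.
- glass: Small clear glass, 49 mm wide, 62 mm high; a bystander, loose, to be left alone. Origin: centre of its underside.
- spice_jar: Spice jar, 45 mm wide, 105 mm high; a bystander, loose, to be left alone. Origin: centre of its underside.
- fork: Metal fork, 193 mm long, lying flat; a bystander, loose, to be left alone. Origin: centre of its underside.
- matchbox: Matchbox, 53 x 36 x 15 mm; a bystander, loose, to be left alone. Origin: centre of its underside.
- pocket_scale: Flat pocket scale, 104 x 88 x 18 mm; a bystander, loose, to be left alone. Origin: centre of its underside.
- dosing_cup: Round metal cup with a dark rim, 71 mm wide, 62 mm high; a bystander, loose, to be left alone. Origin: centre of its underside.
There are look-alikes about, which are no part of the job. Leave any orange look-alike of the tin alone.

How it is judged:
By the outcome, as a careful person would: the job done as asked, in the order asked, and still so for the second after the job is handed in, while the arm keeps its last pose, push and grip.
It also fails if it takes over 72 s, if anything falls off the work surface, if the arm or the gripper's body presses on something with over 40 N, if the wrist force passes 120 N, or if a joint passes its speed limit or range.

ROBOT

A 6-joint arm with a two-finger parallel gripper is mounted at the origin on a cart in front of the work surface, level with it; the furniture and walls round the work are solid. World frame = base frame: x ahead of the robot, y to its left, z up, the work surface at z = 0. Lengths are in m, angles in rad, forces in N, time in s.
With the tool pointing down it reaches from about 0.275 to 0.725 m from the base axis. Payload 15.9 kg.
Tool frame: the origin (TCP) lies on the centre line of the jaws, within the pads' length; the fingertips stand 22 mm ahead of it and the grasp point (between the pads) lies 3 mm ahead of it (env.nose_length is the distance from the TCP to the fingertips, in m); z points along the fingers, y is the line along which they close (so a half turn about z gives the same grasp; the last joint's range is limited). The gripper opens to 85 mm and grips with 20 to 120 N. Pads are 22 mm wide; open, the fingers measure 114 mm over their backs; the gripper's body (76 mm by 85 mm) begins 54 mm behind the grasp point. The pads swing forward as they close: fully open they stand 13 mm farther back than shut.
Start: joints at [1.255, 0.213, -0.034, 1.323, 0, 1.571], TCP at [0.155, 0.475, 0.253] pointing down, gripper open.
Joint ranges: [-2.98, 2.98], [-0.74, 1.72], [-1.14, 1.35], [-2.1, 2.04], [-1.57, 1.44], [-3.14, 3.14]. Speed limits (rad/s): [1.89, 1.89, 2.39, 2.57, 3.14, 3.14].

INTERFACE

Orientations are given as a unit quaternion [w, x, y, z].
In Python, from station import env gives the robot as it stands. The module is installed in compiled form; this text tells all that it offers.
- The arm moves only by the shell command python3 -m creep 'ROWS' [FORCE]. ROWS is JSON, one flat list of numbers, 7 for each row, row after row: the shift along the world's x, y, z in cm, then the turn, a rotation vector about the world's x, y, z in degrees, then the opening, from 0 (shut) to 1 (fully open). In form: [x, y, z, rx, ry, rz, gripper, x, y, z, rx, ry, rz, gripper, ...]. A call has 1 to 20 rows; each row shifts and turns the commanded pose from where the row before left it; what a row does not reach is not made up. A row lasts 1/12 s, in which the tool goes at most 41.7 mm and 7.16 degrees, less where a joint would pass 70% of its speed; a pose out of reach is approached as far as the arm can. A call with a gripper value outside its range is refused whole. The fingers move at their own pace and stop on an object; FORCE is the grip in N (left out, the last holds). Time passes only in rows, so rows that do not move let the fingers close. It gives the time, the measured TCP pose, the force, the opening and the grip force at its end, in the units of the state.
- env.sense(): the state, without advancing time (a new reading comes with each control period).
- env.read_camera(name): name is "scene" or "top" or "wrist"; returns a dict with "frame" (480x640x3 uint8, red, green, blue), "fx", "fy", "cx", "cy" (pixels), "k1" (the pictures are not rectified: a ray, as slopes to the right and down, at radius r is drawn at 1 + k1 r^2 times it, then the intrinsics apply), "rvec" (rotation vector, rad) and "tvec" (3), from world to camera coordinates, as OpenCV has them. Camera axes: x right, y down, z forward; pixel columns grow to the right and rows downward; lengths in m; the calibration is good to about 2 mm. A picture is of the moment at which its call begins. There is no depth.
- env.job_done(): hands the job in; it is judged then, once.
Trained networks look in the newest picture that a camera, given by its name, has taken for a name from the list of things; names that differ only in an ending like _2 or _b are one class to them, and where a whole thing is asked for, a point or a joint stands for the part that bears it (a point fixed in the world has none). Each returns a list of dicts, best first, with "confidence" (0 to 1); they miss things now and then, are a little off and sometimes report something else, mostly with a low value. They report only what shows in the picture. A call takes as long as a camera call. They do not tell look-alikes from the thing itself.
- env.cut_out(camera, label): "mask" (480x640 bool, what is visible of it) and "rect" ([left, top, right, bottom] in pixels, round what is visible of it).
The state is a dict: "clock": time; "joint_positions": joint angles; "qd": joint speeds; "tau": joint torques, N m; "tool_pos": TCP position; "orientation": TCP orientation; "ft_force": force on the tool from outside, world axes, zero at the start; "wrist_torque": the same for the moment, N m; "grip_width": finger opening in m; "finger_force": force on a finger pad.
Only numpy, scipy, OpenCV 4.12 (cv2) and the standard library are available. Lean on these libraries where they do the work, as an engineer would, in place of code of your own. Each camera call takes 0.05 s, during which the arm holds its last target. There are 200 camera calls.

## Working session

There is one attempt and no reset: what is moved stays moved. The work goes in short steps, Python scripts to look and compute and a shell command to move; the robot and the scene stay as the last step left them, time stands still between calls to the robot, and variables do not carry over. Pictures are saved under pics/ and viewed, at most 10 in all, crops included, and the job is handed in when it is done.

```bash
mkdir -p pics; cat > h.py <<'E'
import numpy as np, cv2
from station import env
def cam(n):
    c=env.read_camera(n); R=cv2.Rodrigues(np.array(c['rvec'],float))[0]; c['R']=R; c['t']=np.array(c['tvec'],float).ravel(); return c
def ray(c,u,v):
    d=np.array([(u-c['cx'])/c['fx'],(v-c['cy'])/c['fy']]); s=d.copy()
    for _ in range(20): s=d/(1+c['k1']*(s@s))
    return -c['R'].T@c['t'], c['R'].T@np.array([s[0],s[1],1])
def onz(c,u,v,z):
    o,d=ray(c,u,v); return o+d*(z-o[2])/d[2]
def proj(c,P):
    q=c['R']@np.array(P,float)+c['t']; s=q[:2]/q[2]; s=s*(1+c['k1']*(s@s)); return s*[c['fx'],c['fy']]+[c['cx'],c['cy']]
def save(c,fn,crop=None):
    f=c['frame'][:,:,::-1]
    if crop: l,t,r,b,k=crop; f=cv2.resize(f[t:b,l:r],None,fx=k,fy=k,interpolation=cv2.INTER_CUBIC)
    cv2.imwrite('pics/'+fn,f)
def rect(c,mask,z):
    "min-area rectangle in the plane z: centre, sides, angle of long side (deg)"
    m=max(cv2.findContours(mask.astype(np.uint8),cv2.RETR_EXTERNAL,cv2.CHAIN_APPROX_NONE)[0],key=cv2.contourArea)[:,0]
    p=np.array([onz(c,u,v,z)[:2] for u,v in m],np.float32)*1000
    (x,y),(w,h),a=cv2.minAreaRect(p)
    if h>w: w,h,a=h,w,a+90
    return np.round([x,y,w,h,(a+90)%180-90],1)
E
python3 - <<'E'
from h import *
for n in ['top','scene']:
    c=cam(n); save(c,n+'1.png'); print(n,-c['R'].T@c['t'])
    for l,z in [('stand',.018),('tin',.064),('inner_lid',.042),('outer_lid',.018),('mug',.09),('glass',.06),('spice_jar',.1),('fork',0),('matchbox',.015),('pocket_scale',.018),('dosing_cup',.06)]:
        for o in env.cut_out(n,l)[:3]: print(l,round(o['confidence'],2),np.round(o['rect']),rect(c,o['mask'],z))
print(env.sense())
E
```

```text
top [0.26400752 0.09441948 1.46145147]
stand 0.74 [344. 201. 397. 265.] [576.1 -24.7 137.8  90.2 -22. ]
tin 0.96 [286. 251. 330. 285.] [478.5 129.   95.2  53.6  71.3]
tin 0.63 [462. 242. 494. 286.] [ 490.9 -276.9  105.8   59.6  -12.5]
inner_lid 0.67 [251. 245. 263. 259.] [518.2 252.7  44.1  19.4 -16.4]
outer_lid 0.76 [243. 231. 274. 277.] [521.6 254.2 106.2  61.8 -16.1]
mug 0.68 [220. 144. 259. 194.] [703.9 299.5 112.3  85.4  23.6]
glass 0.63 [304. 179. 325. 198.] [678.6 116.6  55.7  44.3  26.5]
glass 0.18 [453. 167. 487. 198.] [ 695.1 -267.9   87.9   67.5  -34. ]
spice_jar 0.64 [377. 169. 399. 198.] [683.1 -60.5  72.9  44.2 -23.1]
fork 0.93 [374. 316. 437. 326.] [ 353.  -140.7  100.3   11.9   86.2]
fork 0.7 [251. 242. 265. 263.] [525.3 258.1  42.8  19.5 -12.1]
matchbox 0.81 [295. 309. 325. 331.] [360.9 120.7  55.7  39.6 -70.5]
pocket_scale 0.92 [149. 247. 194. 296.] [470.3 468.3 105.7  87.9  18.5]
dosing_cup 0.6 [450. 164. 486. 197.] [ 695.1 -267.5   86.1   70.7  -27.8]
scene [0.05422148 1.03178935 0.58524538]
stand 0.69 [300. 231. 363. 263.] [563.   -8.5 162.  114.2 -24.1]
stand 0.
[... 1030 characters left out ...]
ns': array([ 1.25503130e+00,  2.12865222e-01, -3.43908701e-02,  1.32351454e+00,
        3.59609295e-05,  1.57081479e+00]), 'qd': array([-1.97450912e-03, -1.12748896e-04,  1.15840823e-03,  6.18178452e-04,
        4.08018270e-05,  4.67976066e-04]), 'tau': array([-3.33632079e-04, -6.85972810e+01,  4.87337422e+01,  8.74042980e-04,
       -2.84280043e-05,  4.36390039e-06]), 'tool_pos': array([0.1552566 , 0.47526676, 0.25332685]), 'orientation': array([-1.57369420e-05,  1.57236531e-01,  9.87560972e-01,  1.55149206e-05]), 'ft_force': array([-0.84940157,  0.26216542, -0.48107852]), 'wrist_torque': array([-0.02819292,  0.03219093,  0.03872163]), 'finger_force': 0.0, 'grip_width': 0.08542693616365152}
```

View pics/top1.png

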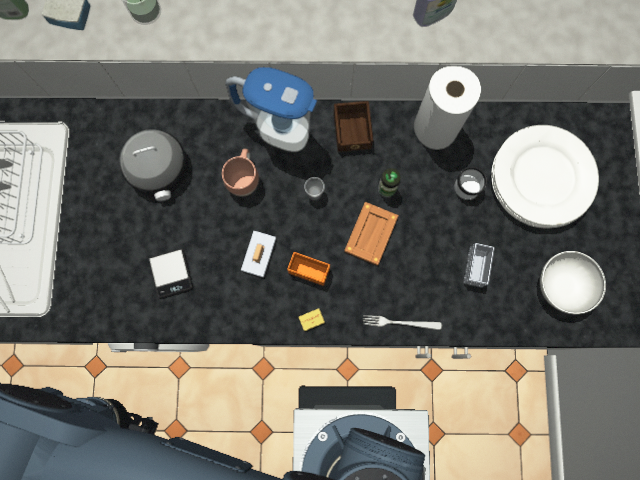

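View pics/scene1.png

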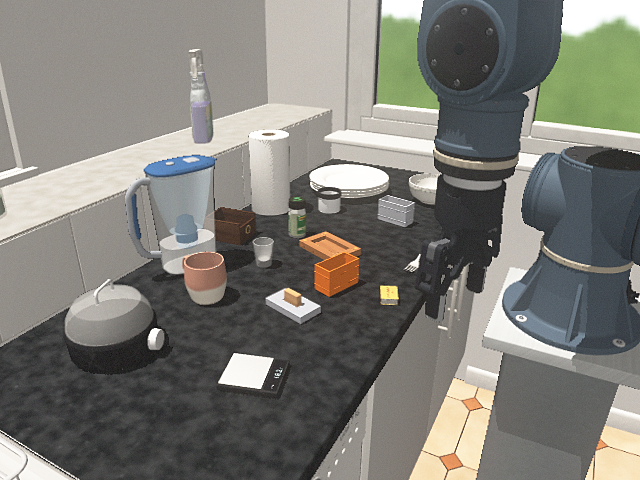

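The top view shows the metal tin at about px (480,265) and the orange look-alike at (310,268). The stand is at (372,233) and the lids at (258,254). The networks' stand and lid sizes fit. I'm moving over the tin now for a near look.

```bash
python3 -m creep '[1.3,-3,0,0,0,0,1,1.3,-3,0,0,0,0,1,1.3,-3,0,0,0,0,1,1.3,-3,0,0,0,0,1,1.3,-3,0,0,0,0,1,1.3,-3,0,0,0,0,1,1.3,-3,0,0,0,0,1,1.3,-3,0,0,0,0,1,1.3,-3,0,0,0,0,1,1.3,-3,0,0,0,0,1,1.3,-3,0,0,0,0,1,1.3,-3,0,0,0,0,1,1.3,-3,0,0,0,0,1,1.3,-3,0,0,0,0,1,1.3,-3,0,0,0,0,1,1.3,-3,0,0,0,0,1,1.3,-3,0,0,0,0,1,1.3,-3,0,0,0,0,1,1.3,-3,0,0,0,0,1,1.3,-3,0,0,0,0,1]'
python3 -m creep '[1.5,-3,0,0,0,0,1,1.5,-3,0,0,0,0,1,1.5,-3,0,0,0,0,1,1.5,-3,0,0,0,0,1,1.2,-3,0,0,0,0,1,0,0,0,0,0,0,1,0,0,0,0,0,0,1]'
python3 - <<'E'
from h import *
c=cam('wrist'); save(c,'w1.png'); print(-c['R'].T@c['t'],c['R'][2])
for l,z in [('tin',.064),('stand',.018)]:
    for o in env.cut_out('wrist',l)[:3]: print(l,round(o['confidence'],2),np.round(o['rect']),rect(c,o['mask'],z))
E
```

```text
clock: 2.87
tool_pos: [0.4156, -0.1266, 0.2534]
orientation: [0.0, 0.157, 0.988, 0.0]
ft_force: [-0.2, 0.8, 0.6]
grip_width: 0.0858
finger_force: 0.0
clock: 3.45
tool_pos: [0.4873, -0.2759, 0.2525]
orientation: [-0.001, 0.158, 0.987, 0.0]
ft_force: [-0.1, 0.6, 0.7]
grip_width: 0.0856
finger_force: 0.0
[ 0.425777   -0.25573368  0.37290884] [ 0.24957241 -0.08191714 -0.96488507]
tin 0.81 [279. 169. 343. 283.] [ 493.  -285.2   96.6   46.8  -11.9]
stand 0.76 [520. 144. 638. 286.] [574.4 -32.6 136.  100.7 -22.3]
stand 0.68 [277. 170. 340. 282.] [ 502.6 -289.2  112.2   53.7  -12.2]
```

View pics/w1.png

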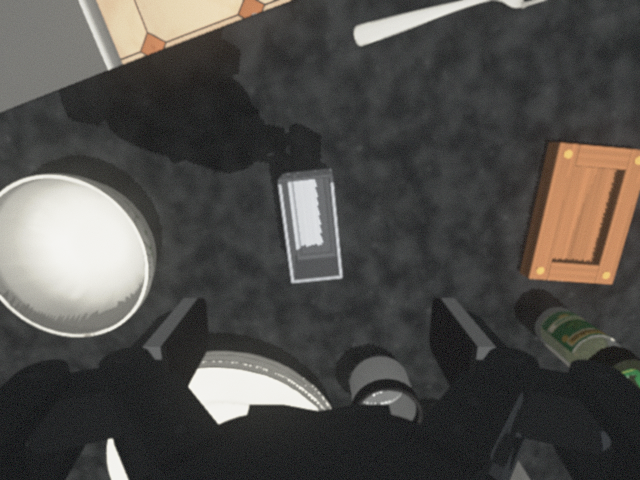

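The wrist view shows the tin at px (279–343, 169–283), empty and upright, with the stand at the right. I'll fit box silhouettes to the masks for accurate poses.

```bash
cat >> h.py <<'E'
from scipy.optimize import minimize
def fit(views,box,x0,z0=0):
    "views [(cam,mask)], box (L,W,H); pose x,y (mm), yaw (deg) of best silhouette overlap"
    L,W,H=box; V=np.array([[a*L/2,b*W/2,h] for a in(-1,1) for b in(-1,1) for h in(0,H)])/1000.
    K=4
    ms=[cv2.resize(m.astype(np.uint8),None,fx=K,fy=K,interpolation=cv2.INTER_NEAREST)>0 for _,m in views]
    def cost(p):
        s=0
        for (c,m),M in zip(views,ms):
            a=np.radians(p[2]); R=np.array([[np.cos(a),-np.sin(a),0],[np.sin(a),np.cos(a),0],[0,0,1]])
            q=np.array([proj(c,R@v+[p[0]/1000,p[1]/1000,z0/1000]) for v in V])*K+K/2-.5
            im=np.zeros(M.shape,np.uint8); cv2.fillConvexPoly(im,np.round(cv2.convexHull(np.round(q*16).astype(np.int32))).astype(np.int32),1,shift=4)
            s+=1-(M&(im>0)).sum()/(M|(im>0)).sum()
        return s/len(views)
    x0=np.array(x0,float); r=minimize(cost,x0,method='Nelder-Mead',options=dict(initial_simplex=[x0,x0+[8,0,0],x0+[0,8,0],x0+[0,0,6]],xatol=.1,fatol=1e-4))
    return np.round(r.x,1),round(r.fun,3)
def best(n,l,near,c,z,lim=60):
    "mask of label whose rectangle centre is near the given xy (mm)"
    for o in env.cut_out(n,l):
        q=rect(c,o['mask'],z)
        if np.hypot(*(q[:2]-near))<lim: return o['mask']
E
python3 - <<'E'
from h import *
w=cam('wrist');m=best('wrist','tin',(493,-282),w,.064); 
t=cam('top');mt=best('top','tin',(493,-282),t,.064); st=best('top','stand',(575,-25),t,.018)
print(fit([(w,m)],(92,46,64),(493,-282,-12)),fit([(t,mt)],(92,46,64),(493,-282,-12)))
print('stand',fit([(t,st)],(136,90,18),(575,-25,-22)), fit([(t,best('top','outer_lid',(520,254),t,.018))],(104,58,16),(520,254,-16),2))
s=cam('scene'); x=best('scene','stand',(563,-8),s,.018)
print('scene stand',fit([(s,x)],(136,90,18),(575,-25,-22)))
E
```

```text
(array([ 495. , -285.7,  -12.1]), np.float64(0.031)) (array([ 493.8, -283.5,  -13.1]), np.float64(0.115))
stand (array([577. , -24.4, -21.6]), np.float64(0.063)) (array([522.1, 254.7, -16.4]), np.float64(0.197))
scene stand (array([571.1, -24.3, -24.4]), np.float64(0.19))
```

```bash
python3 -m creep '[0.8,-1,-2,0,0,6.1,1,0,0,-3,0,0,0,1,0,0,-3,0,0,0,1,0,0,-3,0,0,0,1,0,0,-3,0,0,0,1,0,0,-2,0,0,0,1,0,0,-2,0,0,0,1,0,0,-1.2,0,0,0,1,0,0,-0.8,0,0,0,1,0,0,-0.2,0,0,0,1,0,0,0,0,0,0,1]'
python3 -m creep '[0,0,0,0,0,0,0,0,0,0,0,0,0,0,0,0,0,0,0,0,0,0,0,0,0,0,0,0,0,0,0,0,0,0,0,0,0,0,0,0,0,0,0,0,0,0,0,0,0,0,0,0,0,0,0,0]' 60
```

```text
clock: 4.92
tool_pos: [0.4952, -0.2847, 0.0513]
orientation: [-0.0, 0.104, 0.995, 0.0]
ft_force: [0.7, -0.5, -0.3]
grip_width: 0.0851
finger_force: 0.0
clock: 5.58
tool_pos: [0.4957, -0.2851, 0.0522]
orientation: [0.001, 0.104, 0.995, -0.0]
ft_force: [-1.5, 0.4, 7.0]
grip_width: 0.0452
finger_force: 61.3
```

```bash
python3 -m creep '[0,0,1,0,0,0,0,0,0,2,0,0,0,0,0,0,3,0,0,0,0,0.8,2.6,2,0,0,0,0,0.8,2.6,0,0,0,-2,0,0.8,2.6,0,0,0,-2,0,0.8,2.6,0,0,0,-2,0,0.8,2.6,0,0,0,-2,0,0.8,2.6,0,0,0,-2,0,0.8,2.6,0,0,0,0,0,0.8,2.6,0,0,0,0,0,0.8,2.6,0,0,0,0,0,0.8,2.6,0,0,0,0,0,0,0,0,0,0,0,0,0,0,0,0,0,0,0]'
python3 - <<'E'
from h import *
w=cam('wrist'); save(w,'w2.png')
for l,z in [('tin',.138),('stand',.018)]:
    for o in env.cut_out('wrist',l)[:3]: print(l,round(o['confidence'],2),np.round(o['rect']),rect(w,o['mask'],z))
t=cam('top'); save(t,'t2.png',(300,150,440,300,4))
for l,z in [('tin',.138),('stand',.018)]:
    for o in env.cut_out('top',l)[:3]: print(l,round(o['confidence'],2),np.round(o['rect']),rect(t,o['mask'],z))
E
```

```text
clock: 6.83
tool_pos: [0.5754, -0.0235, 0.1318]
orientation: [0.0, 0.19, 0.982, -0.0]
ft_force: [-0.8, -0.3, -3.2]
grip_width: 0.0449
finger_force: 63.1
tin 0.84 [243. 180. 395. 413.] [565.  -19.3  82.8  47.9 -21.8]
tin 0.7 [419.   2. 638.  48.] [507.9  66.4  62.2  12.4  69.1]
stand 0.66 [240. 136. 390. 203.] [531.5  -8.5  90.5  39.2  67.6]
tin 0.82 [286. 256. 328. 283.] [466.3 129.1  86.5  48.7  70.5]
```

View pics/w2.png

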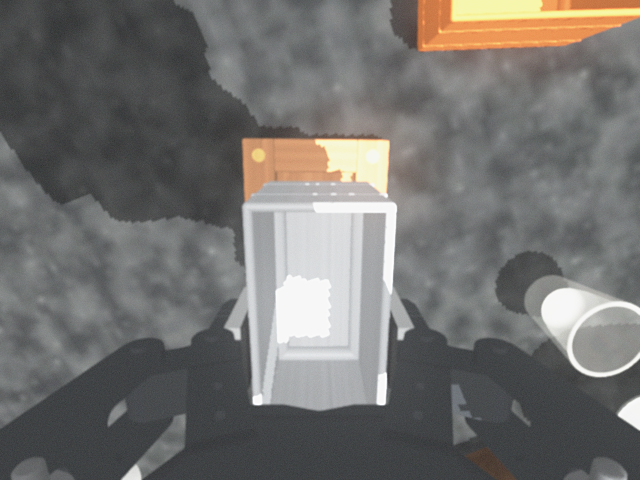

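The tin hangs square in the jaws: rim from (245,205)/(396,205) to (252,404)/(388,404). The stand's near end shows at (243,138)–(389,138). Next I work out offsets from those corners.

```bash
python3 - <<'E'
from h import *
w=cam('wrist')
def seg(l,z):
    P=[onz(w,u,v,z)[:2]*1000 for u,v in l]; 
    d=P[1]-P[0]; print(np.round(P,1).tolist(),'mid',np.round((P[0]+P[1])/2,1),'len',np.round(np.hypot(*d),1),'ang',np.round(np.degrees(np.arctan2(d[1],d[0])),1))
print(w['cx'],w['cy'])
seg([(243,138),(389,138)],.018)
seg([(258,156),(372,156)],.018)
seg([(245,204),(396,204)],.1436)
seg([(252,404),(387,404)],.1436)
g=cv2.cvtColor(w['frame'],cv2.COLOR_RGB2GRAY)
for v in (150,165,210,240): print(v,'R-B',(w['frame'][v,225:410,0].astype(int)-w['frame'][v,225:410,2])[::4].tolist())
for u in (265,290): print(u,g[125:225:2,u].tolist())
print(env.sense()['tool_pos'],env.sense()['orientation'])
E
```

```text
318.6371560848421 241.07980352914717
[[497.0, -43.4], [530.1, 38.6]] mid [513.5  -2.4] len 88.5 ang 68.0
[[510.1, -39.4], [536.3, 25.4]] mid [523.2  -7. ] len 69.9 ang 68.0
[[523.8, -28.1], [540.4, 13.0]] mid [532.1  -7.5] len 44.3 ang 68.0
[[587.7, -55.3], [605.0, -12.2]] mid [596.3 -33.7] len 46.4 ang 68.0
150 R-B [1, 2, 3, 3, 4, 61, 97, 96, 107, 107, 104, 99, 96, 90, 94, 95, 96, 96, 97, 96, 96, 97, 97, 96, 98, 105, 41, 42, 43, 41, 43, 45, 47, 42, 51, 40, 44, 13, 7, 26, 37, 42, 20, 13, 11, 11, 7]
165 R-B [1, 2, -1, 2, 5, 39, 96, 94, 89, 94, 91, 98, 94, 91, 97, 101, 97, 97, 99, 97, 98, 98, 95, 98, 100, 97, 43, 39, 38, 36, 35, 35, 39, 34, 38, 35, 40, 45, 48, 36, 39, 50, 12, 16, 16, 14, 15]
210 R-B [0, 1, -3, -3, -2, -5, -4, -6, -4, -4, -4, -4, -4, -7, -4, -5, -5, -4, -1, -2, -2, -5, -4, 0, 0, 0, 0, 0, 0, 0, 0, 0, 0, 0, 0, 0, 0, 0, 0, 0, 0, 0, 0, 4, 4, 5, 4]
240 R-B [-6, -3, -1, -5, 0, -4, -3, -4, -3, -3, -5, -3, 0, -4, -2, -5, -3, -5, -3, -3, -4, -3, -2, -4, -3, -2, -5, -2, -3, -2, -3, -4, -3, -2, -3, -4, -1, -4, -1, -1, -2, 0, 0, 1, 0, -2, -3]
265 [96, 82, 67, 68, 68, 67, 107, 160, 167, 164, 167, 166, 188, 209, 213, 213, 211, 202, 173, 162, 160, 160, 158, 162, 163, 158, 160, 163, 164, 182, 182, 172, 169, 169, 182, 177, 173, 171, 172, 199, 216, 221, 204, 182, 160, 160, 159, 161, 162, 162]
290 [101, 74, 71, 73, 77, 72, 101, 163, 174, 172, 167, 164, 162, 173, 171, 169, 170, 167, 165, 172, 172, 174, 169, 162, 175, 174, 163, 168, 172, 184, 176, 172, 170, 171, 183, 179, 175, 179, 181, 203, 219, 221, 208, 196, 216, 215, 216, 218, 216, 217]
[ 0.57513302 -0.02544832  0.13142369] [ 9.90092158e-06  1.91266855e-01  9.81538073e-01 -2.66632376e-05]
```

```bash
python3 - <<'E'
import cv2
a=cv2.imread('pics/w2.png')[120:420,220:420]; cv2.imwrite('pics/w2c.png',cv2.resize(a[:120],None,fx=4,fy=4,interpolation=cv2.INTER_CUBIC))
E
```

```text
(no output)
```

View pics/w2c.png

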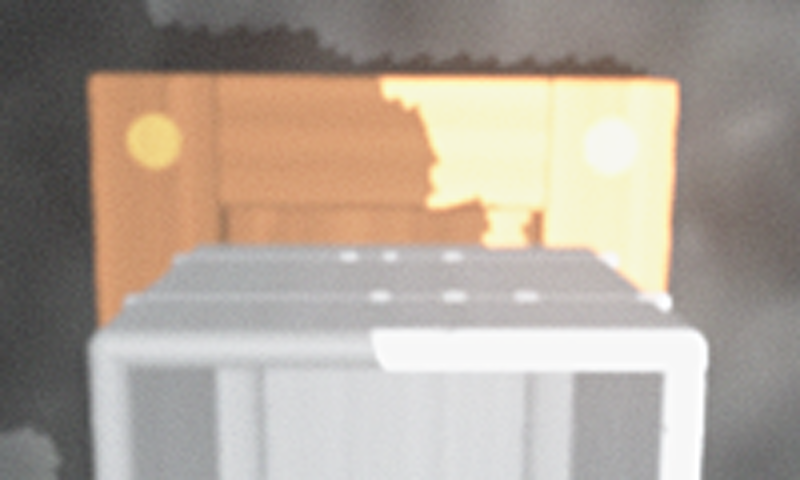

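The tin reads about 2–3 mm short along the stand's long axis and about 2 mm off sideways. I'll correct, lower partway and recheck.

```bash
python3 -m creep '[0.18,-0.23,-1,0,0,-0.3,0,0,0,-2,0,0,0,0,0,0,-1.3,0,0,0,0,0,0,0,0,0,0,0,0,0,0,0,0,0,0]'
python3 - <<'E'
from h import *
w=cam('wrist'); save(w,'w3.png',(220,60,420,210,4)); s=env.sense(); print(s['tool_pos'],s['orientation'],s['ft_force'])
print('cam',-w['R'].T@w['t'])
E
```

```text
clock: 7.6
tool_pos: [0.5764, -0.0273, 0.0875]
orientation: [-0.001, 0.194, 0.981, -0.0]
ft_force: [-0.4, -0.5, -2.8]
grip_width: 0.0454
finger_force: 62.8
[ 0.57710392 -0.02728636  0.08843519] [-9.96359534e-05  1.93516510e-01  9.81097013e-01 -3.63404126e-05] [ 0.16887077 -0.09528877 -2.77020842]
cam [ 0.5166531  -0.00260279  0.20802778]
```

View pics/w3.png

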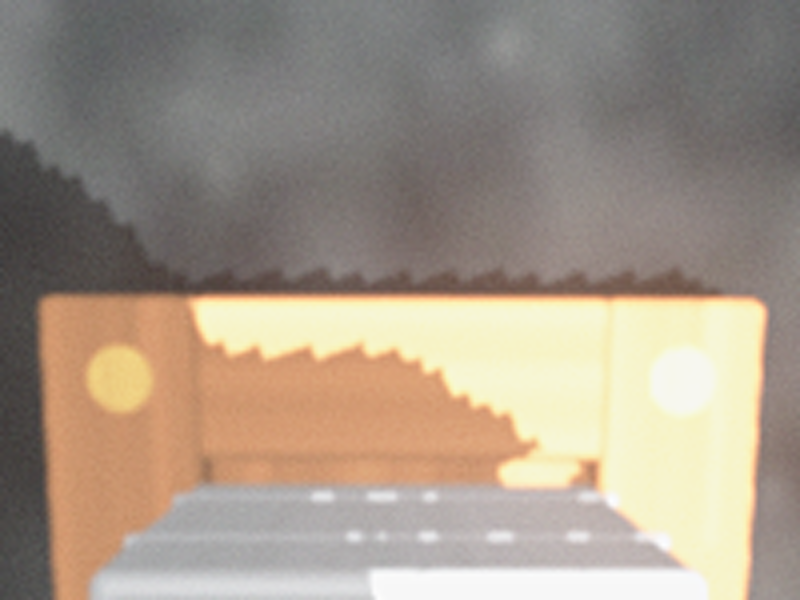

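```bash
python3 - <<'E'
from h import *
w=cam('wrist'); s=env.sense(); T=s['tool_pos']*1000; zb=T[2]-52.2; q=s['orientation']
a=np.radians(-22.2); f=np.array([np.cos(a),np.sin(a)]); e=np.array([-f[1],f[0]])
print('TCP',T@np.r_[f,0],T@np.r_[e,0],'bottom',zb,'yaw',2*np.degrees(np.arctan2(q[2],q[1]))-180)
for n,l,z,off in [('end',[(40,297),(766,299)],18,68),('dots',[(120,379),(683,381)],18,0),('pocket',[(204,460),(602,460)],18,48),('tin',[(90,573),(706,573)],zb+64,46)]:
    P=[onz(w,220+u/4-.4,60+v/4-.4,z/1000)[:2]*1000 for u,v in l]; d=P[1]-P[0]; m=(P[0]+P[1])/2
    print(n,'f+off',round(m@f+off,1),'e',round(m@e,1),'len',round(np.hypot(*d),1),'yaw',round(np.degrees(np.arctan2(d[1],d[0]))-90,1))
E
```

```text
TCP 544.968867331476 193.01170111608562 bottom 36.74416158539526 yaw -22.3086288346868
end f+off 545.1 e 193.8 len 89.6 yaw -22.4
dots f+off 487.1 e 193.6 len 70.4 yaw -22.5
pocket f+off 545.0 e 193.8 len 50.4 yaw -22.3
tin f+off 543.7 e 193.1 len 45.1 yaw -22.3
```

Alignment is within about 1 mm and yaw matches. I'm lowering it in.

```bash
python3 -m creep '[0.1,0,-0.6,0,0,0,0,0,0,-0.6,0,0,0,0,0,0,-0.4,0,0,0,0,0,0,-0.4,0,0,0,0,0,0,-0.3,0,0,0,0,0,0,-0.3,0,0,0,0,0,0,-0.2,0,0,0,0,0,0,0,0,0,0,0]'
python3 -m creep '[0,0,-0.1,0,0,0,0,0,0,0,0,0,0,0]'
```

```text
clock: 8.37
tool_pos: [0.5781, -0.027, 0.0604]
orientation: [0.0, 0.193, 0.981, 0.0]
ft_force: [0.1, 0.0, -3.6]
grip_width: 0.0454
finger_force: 62.8
clock: 8.53
tool_pos: [0.5782, -0.0271, 0.0602]
orientation: [0.0, 0.193, 0.981, 0.0]
ft_force: [-7.4, -0.3, 13.9]
grip_width: 0.0451
finger_force: 64.7
```

Tin bottom is at 8.0 mm, so it's seated in the recess. I'm releasing it, rising and moving over the lids.

```bash
python3 -m creep '[0,0,0,0,0,0,0.6,0,0,0,0,0,0,0.8,0,0,0,0,0,0,0.8,0,0,0,0,0,0,0.8,0,0,0,0,0,0,0.8,0,0,1,0,0,0,0.8,0,0,3,0,0,0,0.8,0,0,3,0,0,0,0.8,0,0,4,0,0,0,0.8,0,0,3,0,0,0,0.8,-0.6,2.8,0,0,0,3,0.8,-0.6,2.8,0,0,0,3,0.8,-0.6,2.8,0,0,0,0,0.8,-0.6,2.8,0,0,0,0,0.8,-0.6,2.8,0,0,0,0,0.8,-0.6,2.8,0,0,0,0,0.8,-0.6,2.8,0,0,0,0,0.8,-0.6,2.8,0,0,0,0,0.8,-0.6,2.8,0,0,0,0,0.8,-0.4,2.8,0,0,0,0,0.8]'
python3 -m creep '[0,0,0,0,0,0,0.5,0,0,0,0,0,0,0.5]'
python3 - <<'E'
from h import *
w=cam('wrist'); save(w,'w4.png')
for l,z in [('inner_lid',.042),('outer_lid',.018)]:
    for o in env.cut_out('wrist',l)[:2]: print(l,round(o['confidence'],2),np.round(o['rect']),rect(w,o['mask'],z))
m=best('wrist','outer_lid',(522,254),w,.018)
if m is not None: print(fit([(w,m)],(104,58,16),(522,254,-16),2))
t=cam('top'); m=best('top','tin',(576,-27),t,.072)
if m is not None: print('tin',fit([(t,m)],(92,46,64),(577,-26,-22),8))
E
```

```text
clock: 10.2
tool_pos: [0.5194, 0.2543, 0.2003]
orientation: [0.0, 0.142, 0.99, 0.0]
ft_force: [-0.9, -0.3, -0.6]
grip_width: 0.0681
finger_force: 0.0
clock: 10.37
tool_pos: [0.5197, 0.2542, 0.1998]
orientation: [0.0, 0.141, 0.99, 0.0]
ft_force: [0.4, 0.4, 0.4]
grip_width: 0.0455
finger_force: 0.0
inner_lid 0.98 [309. 196. 328. 255.] [518.7 253.4  43.2  16.2 -16.1]
outer_lid 0.7 [282. 157. 355. 281.] [522.  253.1 106.5  59.6 -15.4]
outer_lid 0.21 [308. 195. 330. 256.] [524.4 251.7  47.9  17.5 -15.7]
(array([522.1, 252.7, -15.8]), np.float64(0.154))
tin (array([578.2, -25.1, -21.8]), np.float64(0.048))
```

View pics/w4.png

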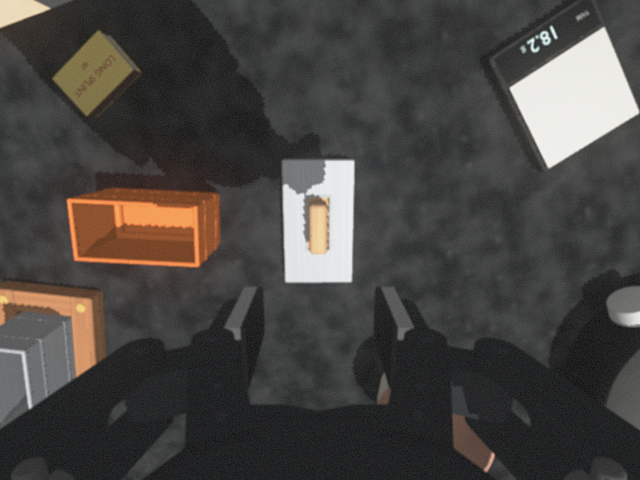

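The wrist view shows the fin at px (318,227) on the outer lid (282–355, 157–281), and the tin standing in the stand at lower left. Descending onto the fin.

```bash
python3 -m creep '[0.15,-0.1,-2,0,0,0.2,0.5,0,0,-3,0,0,0,0.5,0,0,-3,0,0,0,0.5,0,0,-3,0,0,0,0.5,0,0,-2,0,0,0,0.5,0,0,-1.5,0,0,0,0.5,0,0,-0.7,0,0,0,0.5,0,0,-0.4,0,0,0,0.5,0,0,0,0,0,0,0.5]'
python3 -m creep '[0,0,0,0,0,0,0,0,0,0,0,0,0,0,0,0,0,0,0,0,0,0,0,0,0,0,0,0,0,0,0,0,0,0,0,0,0,0,0,0,0,0,0,0,0,0,0,0,0]' 50
```

```text
clock: 11.42
tool_pos: [0.5216, 0.2517, 0.0432]
orientation: [-0.0, 0.14, 0.99, -0.0]
ft_force: [-0.5, -0.2, 0.6]
grip_width: 0.0426
finger_force: 0.0
clock: 12.0
tool_pos: [0.5222, 0.2522, 0.0444]
orientation: [0.001, 0.14, 0.99, 0.0]
ft_force: [-0.7, 0.2, 8.8]
grip_width: 0.0129
finger_force: 51.4
```

```bash
python3 -m creep '[0,0,1,0,0,0,0,0,0,2,0,0,0,0,0,0,3,0,0,0,0,0,0,3,0,0,0,0,0,0,2,0,0,0,0,0.5,-2.5,0,0,0,-2,0,0.5,-2.5,0,0,0,-2,0,0.5,-2.5,0,0,0,-2.1,0,0.5,-2.5,0,0,0,0,0,0.5,-2.5,0,0,0,0,0,0.5,-2.5,0,0,0,0,0,0.5,-2.5,0,0,0,0,0,0.5,-2.5,0,0,0,0,0,0.5,-2.5,0,0,0,0,0,0.5,-2.5,0,0,0,0,0,0.5,-2.5,0,0,0,0,0,0,-0.4,0,0,0,0,0,0,0,0,0,0,0,0,0,0,0,0,0,0,0]'
python3 - <<'E'
from h import *
w=cam('wrist'); save(w,'w5.png',(180,60,460,270,2.85)); s=env.sense(); print(s['tool_pos'],s['orientation'],s['ft_force'],s['grip_width'])
E
```

```text
clock: 13.58
tool_pos: [0.5764, -0.0268, 0.1537]
orientation: [-0.0, 0.193, 0.981, 0.0]
ft_force: [-0.7, -0.0, -2.2]
grip_width: 0.0131
finger_force: 50.3
[ 0.57639627 -0.02630435  0.15362689] [-3.89787365e-05  1.92288342e-01  9.81338458e-01  1.53210630e-04] [ 0.57399806  0.1666859  -2.77652356] 0.013296251737582457
```

View pics/w5.png

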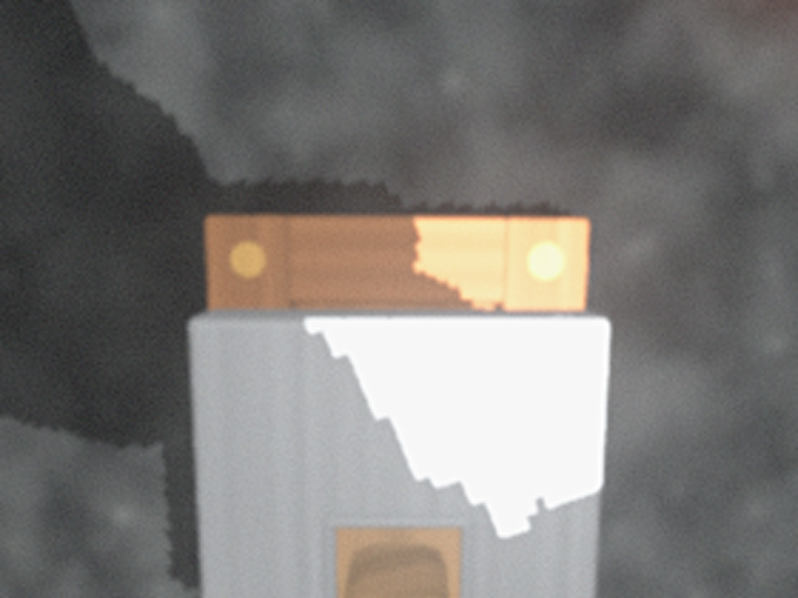

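```bash
python3 - <<'E'
from h import *
w=cam('wrist'); s=env.sense(); T=s['tool_pos']*1000; q=s['orientation']; zp=T[2]-44.2
a=np.radians(-22.2); f=np.array([np.cos(a),np.sin(a)]); e=np.array([-f[1],f[0]])
print('TCP',T[:2]@f,T[:2]@e,'yaw',2*np.degrees(np.arctan2(q[2],q[1]))-180)
for n,l,z,off in [('stand',[(204,216),(589,217)],18,68),('lid',[(188,316),(611,318)],zp+18,52),('slot',[(333,526),(467,526)],zp+16,23),('slot@flange',[(336,529),(462,529)],zp+14,23)]:
    P=[onz(w,180+u/2.85-.4,60+v/2.85-.4,z/1000)[:2]*1000 for u,v in l]; d=P[1]-P[0]; m=(P[0]+P[1])/2
    print(n,'f+off',round(m@f+off,1),'e',round(m@e,1),'len',round(np.hypot(*d),1),'yaw',round(np.degrees(np.arctan2(d[1],d[0]))-90,1))
# fin in w4, camera carried over from its TCP pose (519.7,254.2,199.8), yaw -16.2
im=cv2.imread('pics/w4.png')[:,:,::-1].astype(int); m=np.zeros(im.shape[:2],bool); m[190:262,300:335]=((im[...,0]-im[...,2])>35)[190:262,300:335]
b=np.radians(-16.2+2*0)-np.radians(2*np.degrees(np.arctan2(q[2],q[1]))-180); Rz=np.array([[np.cos(b),-np.sin(b),0],[np.sin(b),np.cos(b),0],[0,0,1]])
C=-w['R'].T@w['t']; C4=np.array([.5197,.2542,.1998])+Rz@(C-T/1000); c=dict(w); c['R']=w['R']@Rz.T; c['t']=-c['R']@C4
print('fin',fit([(c,m)],(40,14,24),(521,253,-16),18))
l=np.zeros_like(m); l[150:290,275:362]=(im.sum(2)>210)[150:290,275:362]
print('outer',fit([(c,l)],(104,58,16),(521,253,-16),2))
E
```

```text
TCP 543.5734355969329 193.6801079043076 yaw -22.14196834742006
stand f+off 544.2 e 193.5 len 89.5 yaw -22.3
lid f+off 542.5 e 193.9 len 57.7 yaw -22.4
slot f+off 543.7 e 194.0 len 19.5 yaw -22.1
slot@flange f+off 544.7 e 193.9 len 18.6 yaw -22.1
fin (array([520.6, 253.2, -16.9]), np.float64(0.147))
outer (array([522.2, 253.1, -15.9]), np.float64(0.169))
```

```bash
python3 -m creep '[0.2,-0.1,-1,0,0,0,0,0,0,-1.5,0,0,0,0,0,0,-1,0,0,0,0,0,0,-0.3,0,0,0,0,0,0,-0.2,0,0,0,0,0,0,-0.2,0,0,0,0,0,0,0,0,0,0,0]'
python3 -m creep '[0,0,-0.1,0,0,0,0,0,0,-0.1,0,0,0,0,0,0,-0.1,0,0,0,0,0,0,0,0,0,0,0]'
```

```text
clock: 14.27
tool_pos: [0.5787, -0.0279, 0.1114]
orientation: [0.0, 0.192, 0.981, 0.0]
ft_force: [-0.3, 0.2, -3.1]
grip_width: 0.0126
finger_force: 50.2
clock: 14.6
tool_pos: [0.5786, -0.0281, 0.1083]
orientation: [0.0, 0.192, 0.981, -0.0]
ft_force: [-0.7, 0.3, -3.1]
grip_width: 0.0129
finger_force: 50.3
```

Plug 8 mm in with no contact forces. I'm going the last 2 mm.

```bash
python3 -m creep '[0,0,-0.1,0,0,0,0,0,0,-0.1,0,0,0,0,0,0,0,0,0,0,0]'
```

```text
clock: 14.85
tool_pos: [0.5787, -0.0281, 0.1065]
orientation: [0.0, 0.192, 0.981, 0.0]
ft_force: [-0.8, 0.1, 0.3]
grip_width: 0.0127
finger_force: 50.5
```

The lid weight has come off the wrist at TCP 106.5 mm (home should be 106.4). A small settling press, then release and open above the fin.

```bash
python3 -m creep '[0,0,-0.07,0,0,0,0,0,0,0,0,0,0,0]'
python3 -m creep '[0,0,0,0,0,0,0.3,0,0,0,0,0,0,0.5,0,0,0,0,0,0,0.5,0,0,0,0,0,0,0.5,0,0,1,0,0,0,0.5,0,0,2,0,0,0,0.5,0,0,3,0,0,0,1,0,0,3,0,0,0,1,0,0,2,0,0,0,1,0,0,0,0,0,0,1,0,0,0,0,0,0,1]'
python3 - <<'E'
from h import *
w=cam('wrist'); save(w,'w6.png',(180,130,460,340,2.85)); s=env.sense(); print(s['tool_pos'],s['orientation'])
for l,z in [('inner_lid',.104),('outer_lid',.080)]:
    for o in env.cut_out('wrist',l)[:2]: print(l,round(o['confidence'],2),np.round(o['rect']),rect(w,o['mask'],z))
m=best('wrist','outer_lid',(578,-27),w,.08)
if m is not None: print(fit([(w,m)],(104,58,16),(578,-27,-22),64))
E
```

```text
clock: 15.02
tool_pos: [0.5787, -0.028, 0.1063]
orientation: [0.0, 0.192, 0.981, 0.0]
ft_force: [-3.6, 0.3, 8.4]
grip_width: 0.0127
finger_force: 51.9
clock: 15.93
tool_pos: [0.5793, -0.0281, 0.2172]
orientation: [0.001, 0.192, 0.981, 0.0]
ft_force: [-1.0, -0.8, -0.3]
grip_width: 0.0853
finger_force: 0.0
[ 0.578654   -0.0280177   0.21585779] [2.59075125e-04 1.92473872e-01 9.81302063e-01 5.68318432e-05]
outer_lid 0.66 [277. 153. 361. 299.] [577.5 -27.5 103.8  58.  -22.2]
(array([578.1, -27.5, -22.3]), np.float64(0.157))
```

View pics/w6.png

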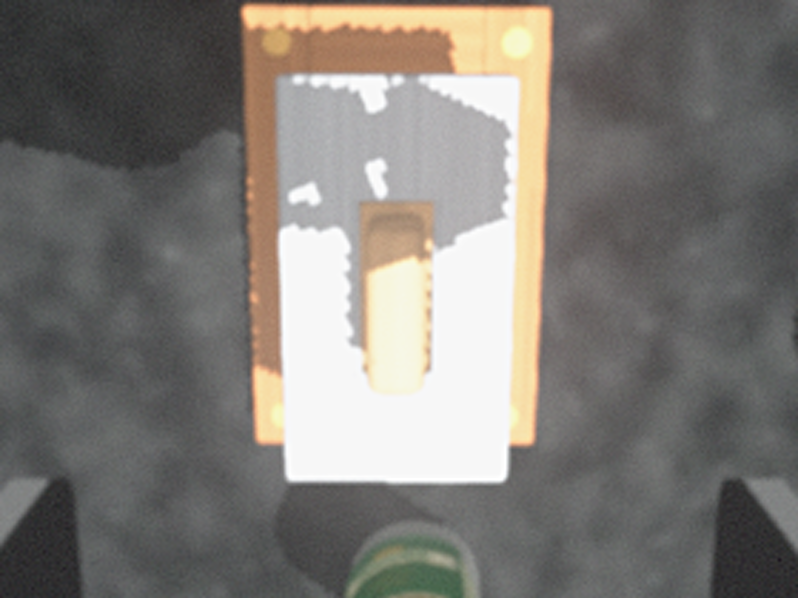

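The lids sit level and square on the tin: the top face at z = 80 mm measures 103.8 x 58.0 mm. Descending to grip the outer lid.

```bash
python3 -m creep '[-0.1,0.05,-2,0,0,0,1,0,0,-3,0,0,0,1,0,0,-3,0,0,0,1,0,0,-2,0,0,0,1,0,0,-1.5,0,0,0,1,0,0,-1,0,0,0,1,0,0,-0.6,0,0,0,1,0,0,-0.3,0,0,0,1,0,0,0,0,0,0,1]'
python3 -m creep '[0,0,0,0,0,0,0.5,0,0,0,0,0,0,0.5,0,0,0,0,0,0,0.5,0,0,0,0,0,0,0.5,0,0,0,0,0,0,0.5,0,0,0,0,0,0,0.5]' 40
```

```text
clock: 16.88
tool_pos: [0.5776, -0.0276, 0.0815]
orientation: [-0.0, 0.192, 0.981, -0.0]
ft_force: [0.5, 0.8, 0.8]
grip_width: 0.0856
finger_force: 0.0
clock: 17.38
tool_pos: [0.5781, -0.0275, 0.0826]
orientation: [0.001, 0.192, 0.981, 0.0]
ft_force: [-2.8, 0.5, 6.5]
grip_width: 0.0569
finger_force: 41.8
```

```bash
python3 -m creep '[0,0,0.2,0,0,0,0.5,0,0,0.4,0,0,0,0.5,0,0,0.6,0,0,0,0.5,0,0,0.8,0,0,0,0.5,0,0,1,0,0,0,0.5,0,0,1,0,0,0,0.5,0,0,1.5,0,0,0,0.5,0,0,2,0,0,0,0.5,0,0,2,0,0,0,0.5,0,0,2,0,0,0,0.5,0,0,1.5,0,0,0,0.5,0,0,1,0,0,0,0.5,0,0,0.5,0,0,0,0.5,0,0,0,0,0,0,0.5,0,0,0,0,0,0,0.5]'
python3 - <<'E'
from h import *
c=cam('scene'); save(c,'s7.png',(240,80,480,320,2.4))
E
```

```text
clock: 18.63
tool_pos: [0.5774, -0.0275, 0.2262]
orientation: [-0.0, 0.192, 0.981, -0.0]
ft_force: [0.4, -0.0, -1.7]
grip_width: 0.0573
finger_force: 42.8
```

View pics/s7.png

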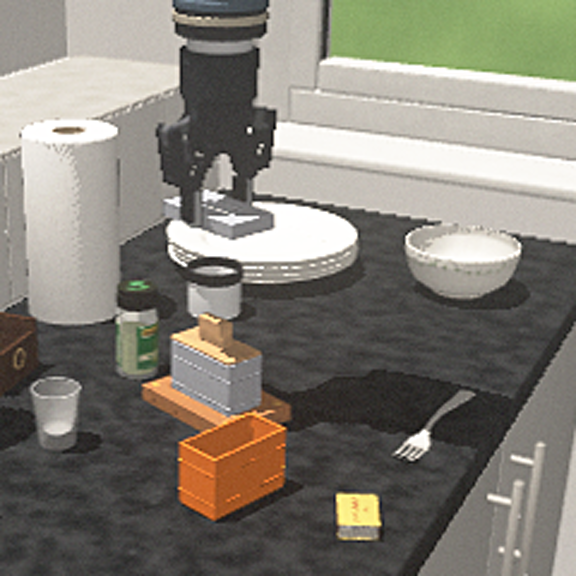

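The outer lid is held level above (at about (218,213) in the crop). The inner lid is seated in the tin at (215,345), the tin is in its stand, and the bystanders look untouched. Handing in.

```bash
python3 -c "
from station import env
print(env.job_done())"
```

```text
the job is handed in; nothing more can be done
None
```

I handed the job in at about 19 s on the clock: the tin stands seated in the stand with the inner lid home in its mouth, and the arm holds the outer lid level about 14 cm above where it sat; the hand-in gave no verdict.

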